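Clamp the housing and draw its plug gauge half out

ROBOT

A 6-joint arm with a two-finger parallel gripper is mounted at the origin on the work surface. World frame = base frame: x ahead of the robot, y to its left, z up, the work surface at z = 0. Lengths are in mm, angles in rad, forces in N, time in s.
With the tool pointing down it reaches from about 350 to 975 mm from the base axis. Payload 7.1 kg.
Tool frame: the origin (TCP) lies between the finger pads; the fingertips stand 19 mm ahead of it and the grasp point (between the pads) is the TCP (ctrl.tcp_to_tips is the distance from the TCP to the fingertips, in mm); z points along the fingers, y is the line along which they close (so a half turn about z gives the same grasp; the last joint's range is limited). The gripper opens to 88 mm and grips with 3 to 60 N. Pads are 20 mm wide; open, the fingers measure 115 mm over their backs; the gripper's body (75 mm by 178 mm) begins 61 mm behind the grasp point.
Start: joints at [-0.019, 0.423, 1.63, -0, 1.089, -0.019], TCP at [624.984, 0.026, 202.775] pointing down, gripper open.
Joint ranges: [-3, 3], [-0.9, 2.11], [0.09, 2.58], [-1.31, 4.45], [0.11, 2.69], [-2.54, 2.54]. Speed limits (rad/s): [2.39, 2.39, 3.01, 3.14, 3.14, 3.14].

INTERFACE

Orientations are given as a rotation vector (axis times angle).
In Python, from workcell import status, optics, ctrl gives the robot as it stands. The module is installed in compiled form; this text tells all that it offers.
- The arm moves only by the shell command python3 -m inch 'ROWS'. ROWS is JSON, a list that holds one entry, the list of rows, each a list of 7 numbers: the shift along the tool's x, y, z in mm, then the turn, a rotation vector about the tool's x, y, z in rad, then the opening in per cent of the stroke, from 0 (shut) to 100 (fully open). A call has 1 to 20 rows; each row is the pose to reach, as a shift and turn from the pose commanded when the call began, along the tool's axes at that moment; what a row does not reach only later rows make up. A row lasts 1/10 s, in which the tool goes at most 50 mm and 8.59 degrees, less where a joint would pass 70% of its speed; a pose out of reach is approached as far as the arm can. A call with a gripper value outside its range is refused whole. The fingers move at their own pace and stop on an object; the grip force is fixed at half the most. Time passes only in rows, so rows that repeat a pose let the fingers close. It gives the time, the measured TCP pose, the force, the opening and the grip force at its end, in the units of the state.
- status.get_obs(): the state, without advancing time (a new reading comes with each control period).
- optics.get_image(name): name is "scene" or "side" or "wrist"; returns a dict with "frame" (384x512x3 uint8, red, green, blue), "fx", "fy", "cx", "cy" (pixels), "rvec" (rotation vector, rad) and "tvec" (3), from world to camera coordinates, as OpenCV has them; the wrist camera has in their place "hand_eye" (4x4, takes a point from camera to tool coordinates, whose origin is the TCP and whose axes are the flange's). Camera axes: x right, y down, z forward; pixel columns grow to the right and rows downward; lengths in mm; the calibration is good to about 2 mm. A picture is of the moment at which its call begins: read the wrist's pose just before it. There is no depth.
- ctrl.close_job(): hands the job in; it is judged then, once.
The state is a dict: "t": time; "qpos": joint angles; "qvel": joint speeds; "joint_torque": joint torques, N m; "ee_pos": TCP position; "orientation": TCP orientation; "ft_force": force on the tool from outside, world axes, zero at the start; "moment": the same for the moment, N m; "width": finger opening in mm; "grasp_force": force on a finger pad.
Only numpy, scipy, OpenCV 4.12 (cv2) and the standard library are available. Lean on these libraries where they do the work, as an engineer would, in place of code of your own. Each camera call takes 0.05 s, during which the arm holds its last target. There are 200 camera calls.

TASK

Clamp the bored housing down on its fixture by pressing the red toggle-clamp handle down until it snaps over and stays, then take the plug gauge standing in the bore and draw it straight up, without wrenching it sideways, until the ring of marking blue on it has come clear of the bore, about 25 mm up, with its lower part still in the bore. Finish while holding the gauge steady at that height so that I can read the blue; do not let it go or take it out, and leave the housing in its place and the other things on the bench alone.

Things in the scene. Friction and masses are not known exactly. Their poses are not given: they have to be found in the camera images.
- fixture: Aluminium inspection plate 295 x 110 x 12 mm, fixed to the bench. Origin on its underside (bench height); +x runs along the plate from the clamp to the housing, z up; it spans x -145 to +150 mm, y -55 to +55 mm. The clamp stands on its -x part. The clamp bar slopes up 45 degrees while open (about 115 mm above the bench at its end) and comes down on the housing's foot at x = 32 mm.
- handle_pin (a point): Centre of the level pin on which the red handle turns, 56 mm above the bench, 72 mm to the fixture's -x side of its origin; axes as the fixture's. The handle points from it towards -x, and its tip comes down.
- clamp_handle (a joint): Toggle-clamp handle, rad: 0 = open (handle 45 degrees above level), 0.75 = shut (2 degrees above level, on its stop). Takes 7 N on the grip at first, up to 14 N midway, then none near 0.67 rad: left below that it springs open again, beyond it it snaps on to 0.75 by itself and stays. The clamp bar is linked to it.
- handle_pad (a point): Middle of the upper face of the handle's red grip, 85 mm along from the handle's pin, moving with the handle (about 121 mm above the bench open, 66 mm shut). Axes: -x along the handle to its tip, z square out of the upper face. The grip is 19 mm wide, 15 mm thick and reaches from 40 to 116 mm from the pin.
- housing: Dark cast-iron bearing housing, 60 mm cube, with a 14 mm thick foot on two sides (30 mm long towards the clamp, 20 mm the other way), lying loose on the plate between locating pins, 1.2 kg. Origin: centre of the underside, on the bore's axis; z up.
- bore_mouth (a point): Centre of the bore's mouth on the housing's top, 72 mm above the bench. The upright bore is 26 mm wide and 50 mm deep, blind, with 1 mm chamfer.
- gauge: Plug gauge, 0.2 to 0.45 kg, standing on the bottom of the bore, free to turn and slide. Origin: centre of its lower end; z along it, up. Steel part 25 mm in diameter, 56 mm long, 6 mm showing; its blue ring, 28 to 46 mm above the lower end, is hidden at first. Six-sided aluminium handle from 62 to 142 mm, 18 mm across flats; one pair of flats is square to the x axis, the others 60 degrees on.
- spare_housing: Second such housing without gauge, standing on the bench; leave alone.
- steel_rule: Steel rule, 300 x 26 x 2 mm, lying flat; leave alone.
- flat_file: Flat file with wooden handle, 305 mm long, lying flat; leave alone.
- blue_tin: Small tin of marking blue, 48 mm in diameter and 50 mm high; leave alone.
- try_square: Engineer's square, 115 x 75 mm, lying flat; leave alone.
- bar_offcut: Offcut of square steel bar, 95 x 32 x 32 mm; leave alone.
Things that resemble listed ones, but are neither listed nor needed, are in the scene too. Of the things that look like the gauge, the middle-sized one is meant.

How it is judged:
By the outcome, as a careful person would: the job done as asked, in the order asked, and still so for the second after the job is handed in, while the arm keeps its last pose, push and grip.
It also fails if it takes over 42 s, if anything falls off the work surface, if the arm or the gripper's body presses on something with over 40 N, if the wrist force passes 120 N, or if a joint passes its speed limit or range.

## Working session

There is one attempt and no reset: what is moved stays moved. The work goes in short steps, Python scripts to look and compute and a shell command to move; the robot and the scene stay as the last step left them, time stands still between calls to the robot, and variables do not carry over. Pictures are saved under pics/ and viewed, at most 10 in all, crops included, and the job is handed in when it is done.

```bash
mkdir -p pics; python3 - <<'E'
from workcell import status, optics
import cv2,numpy as np
print(status.get_obs())
for n in("scene","side"):
    d=optics.get_image(n); cv2.imwrite(f"pics/{n}0.png",d["frame"][:,:,::-1]); print({k:v for k,v in d.items() if k!="frame"})
E
```

```text
{'t': 0.0, 'qpos': array([-1.90043563e-02,  4.23831141e-01,  1.63070558e+00, -2.16652361e-05,
        1.08854880e+00, -1.89381978e-02]), 'qvel': array([-1.53135177e-03, -3.09313623e-04, -1.39744502e-05, -8.11980847e-04,
       -1.11980708e-04, -3.43716671e-04]), 'joint_torque': array([ 1.28069914e-03, -5.44622147e+01, -2.73670936e+01,  6.42951974e-02,
        2.27214623e-02, -1.51321510e-04]), 'ee_pos': array([6.24417897e+02, 2.77337282e-02, 2.02001637e+02]), 'orientation': array([-2.22075240e+00, -2.22062783e+00,  1.64756095e-03]), 'ft_force': array([-0.50061981, -0.40874388,  0.16142329]), 'moment': array([-0.02434448,  0.02396058, -0.01058828]), 'grasp_force': 0.0, 'width': 87.6947482291566}
{'fx': 423.4118930402225, 'fy': 423.4118930402225, 'cx': 253.56157451882973, 'cy': 192.705193131695, 'rvec': array([ 0.68132257,  2.53926251, -1.23052213]), 'tvec': array([ 456.26389352,  -52.82195478, 1430.28609401])}
{'fx': 402.44960863662357, 'fy': 402.44960863662357, 'cx': 252.57612185493653, 'cy': 191.64981352272434, 'rvec': array([ 2.00348046, -0.71597869,  0.39525957]), 'tvec': array([-439.17797265,  246.8808217 , 1020.37961405])}
```

View pics/scene0.png

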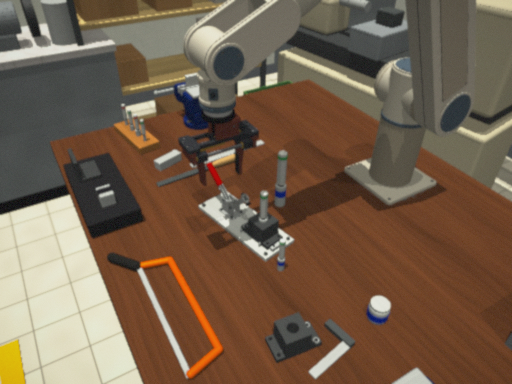

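View pics/side0.png

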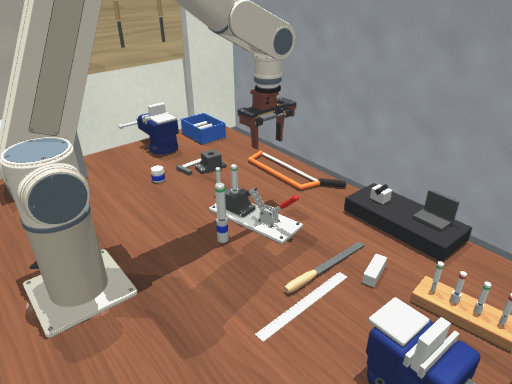

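Scene view: gauge candidates are the one in the housing on the plate (264,212), a large one standing at (281,180), a small one at (282,257), and the rack of four at (135,125). The one in the housing is middle-sized and fits the description. The red handle is at about (215,173), with the plate around it. I'll check both views in one close crop.

```bash
python3 - <<'E'
import cv2,numpy as np
a=cv2.imread("pics/scene0.png")[140:270,185:310]; b=cv2.imread("pics/side0.png")[155:250,200:310]
a=cv2.resize(a,(400,416),interpolation=2); b=cv2.resize(b,(400,345),interpolation=2)
c=np.zeros((416,800,3),np.uint8); c[:,:400]=a; c[:345,400:]=b; cv2.imwrite("pics/crop.png",c)
E
```

```text
(no output)
```

View pics/crop.png

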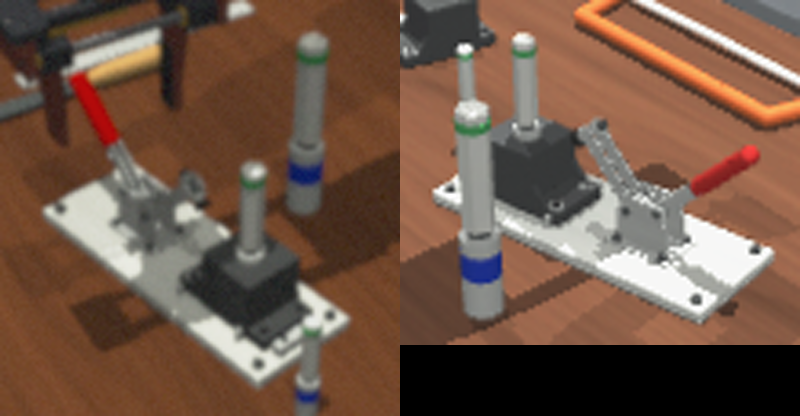

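The crop confirms it: the middle-sized gauge stands in the housing's bore on the plate. Its top is at crop (254,168) and (524,40), and the open red handle's tip is at (77,80) and (752,155). Next I'll triangulate.

```bash
cat > h.py <<'E'
import cv2,numpy as np
from workcell import status,optics
def cam(d):
    R=cv2.Rodrigues(d["rvec"])[0]; return R,d["tvec"],np.array([[d["fx"],0,d["cx"]],[0,d["fy"],d["cy"]],[0,0,1]])
def ray(d,p):
    R,t,K=cam(d); v=R.T@np.linalg.inv(K)@[p[0],p[1],1.]; return -R.T@t,v/np.linalg.norm(v)
def onz(d,p,z):
    o,v=ray(d,p); return o+v*(z-o[2])/v[2]
def tri(d1,p1,d2,p2):
    A=np.zeros((3,3));b=np.zeros(3);L=[]
    for d,p in((d1,p1),(d2,p2)):
        o,v=ray(d,p);M=np.eye(3)-np.outer(v,v);A+=M;b+=M@o;L.append((M,o))
    x=np.linalg.solve(A,b); return x,[np.linalg.norm(M@(x-o)) for M,o in L]
E
python3 - <<'E'
from h import *
np.set_printoptions(precision=1,suppress=True)
S=optics.get_image("scene");D=optics.get_image("side")
cs=lambda x,y:(185+(x+.5)/3.2-.5,140+(y+.5)/3.2-.5)
cd=lambda x,y:(200+(x-400+.5)/3.636-.5,155+(y+.5)/3.632-.5)
print("scene plate z12 L,B,R",[onz(S,cs(*p),12) for p in((42,210),(257,381),(350,318))])
print("side plate R,B,L",[onz(D,cd(*p),12) for p in((774,250),(703,315),(431,189))])
print("gauge top",tri(S,cs(254,167),D,cd(524,39)))
print("gauge collar",tri(S,cs(250,250),D,cd(525,133)))
print("tip",tri(S,cs(76,79),D,cd(753,154)))
for n,d in(("s",S),("d",D)):
    h=cv2.cvtColor(d["frame"],cv2.COLOR_RGB2HSV)
    m=(((h[...,0]<6)|(h[...,0]>174))&(h[...,1]>190)&(h[...,2]>90)).astype(np.uint8)
    k,l,st,c=cv2.connectedComponentsWithStats(m)
    for i in range(1,k):
        if st[i,4]>25: print(n,st[i],c[i])
E
```

```text
scene plate z12 L,B,R [array([ 626.4, -168.2,   12. ]), array([564.1, 119.7,  12. ]), array([455.5,  96.8,  12. ])]
side plate R,B,L [array([ 626.1, -168.7,   12. ]), array([ 519.1, -196.3,   12. ]), array([456.4,  98.3,  12. ])]
gauge top (array([523.2,  39.2, 165. ]), [np.float64(0.6636535340465551), np.float64(0.663653534046713)])
gauge collar (array([521.4,  37.6,  73.8]), [np.float64(1.0853046549550607), np.float64(1.0853046549552012)])
tip (array([ 575.6, -186.1,  134.6]), [np.float64(0.7740306336657804), np.float64(0.7740306336657758)])
s [207 163  15  23 137] [214.2 174. ]
d [281 197  14  11  26] [286.9 201.9]
```

The plate corners agree to about 1 mm: length 294.6 mm, origin about (541.7,-38.2), +x axis (-0.2115,0.9774). The gauge axis is at about (522,38), and its top at z 165 matches the expected 164. The handle tip also matches. I'll close the gripper, hover over the handle and locate the large decoy.

```bash
python3 -m inch '[[[-25,-10,0,0,0,0,0],[-50,-20,0,0,0,0,0],[-80,-30,0,0,0,0,0],[-110,-40,0,0,0,0,0],[-140,-50,0,0,0,0,0],[-159,-57,0,0,0,0,0],[-159,-57,0,0,0,0,0],[-159,-57,15,0,0,0,0],[-159,-57,33,0,0,0,0],[-159,-57,33,0,0,0,0],[-159,-57,33,0,0,0,0]]]'
python3 - <<'E'
from h import *
np.set_printoptions(precision=1,suppress=True)
S=optics.get_image("scene");D=optics.get_image("side")
cs=lambda x,y:(185+(x+.5)/3.2-.5,140+(y+.5)/3.2-.5)
cd=lambda x,y:(200+(x-400+.5)/3.636-.5,155+(y+.5)/3.632-.5)
print("decoy top",tri(S,cs(313,40),D,cd(473,108)),onz(S,cs(303,205),0),onz(D,cd(484,312),0))
print("small top",tri(S,cs(313,330),D,cd(465,48)))
E
```

```text
t: 1.3
ee_pos: [567.8, -157.9, 168.9]
orientation: [-2.219, -2.222, 0.001]
ft_force: [-1.1, 0.8, 1.0]
width: 3.5
grasp_force: 0.0
decoy top (array([398.6, -65.7, 188.2]), [np.float64(0.6349214498193504), np.float64(0.6349214498192924)]) [398.6 -64.1   0. ] [396.3 -68.5   0. ]
small top (array([544.9, 164.7, 100.3]), [np.float64(0.5840992838080205), np.float64(0.5840992838081237)])
```

```bash
python3 -m inch '[[[0,0,12,0,0,0,0],[0,0,20,0,0,0,0],[-3,1,25,0,0,0,0],[-8,2,30,0,0,0,0],[-11,2,34,0,0,0,0],[-15,3,39,0,0,0,0],[-18,4,44,0,0,0,0],[-21,4,48,0,0,0,0]]]'; python3 -m inch '[[[-2,1,5,0,0,0,0],[-5,1,10,0,0,0,0],[-7,1.5,15,0,0,0,0],[-8.5,2,21,0,0,0,0],[-10,2,26,0,0,0,0],[-10.5,2,29,0,0,0,0],[-11,2.5,32,0,0,0,0],[-11,2.5,32,0,0,0,0]]]'
python3 - <<'E'
from h import *
D=optics.get_image("side");S=optics.get_image("scene")
c=np.hstack([cv2.resize(d["frame"][a:a+100,b:b+100],(400,400),interpolation=2) for d,a,b in((S,135,180),(D,145,215))])
cv2.imwrite("pics/press.png",c[:,:,::-1])
E
```

```text
t: 2.2
ee_pos: [572.4, -180.3, 121.6]
orientation: [2.222, 2.221, 0.001]
ft_force: [1.0, 1.7, 5.3]
width: 0.6
grasp_force: 2.5
t: 3.0
ee_pos: [577.5, -192.7, 91.8]
orientation: [2.217, 2.217, 0.004]
ft_force: [1.9, -1.7, 10.5]
width: 0.5
grasp_force: 4.1
```

View pics/press.png

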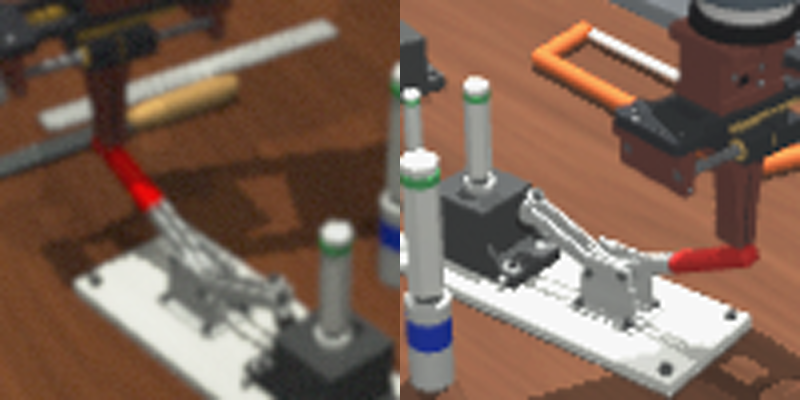

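The handle is almost level under the fingers (tip at (755,258) in the right half) but not snapped yet. I'll press a few more millimetres.

```bash
python3 -m inch '[[[0,0,2,0,0,0,0],[0,0,4,0,0,0,0],[0,0,6,0,0,0,0],[0,0,7,0,0,0,0],[0,0,7,0,0,0,0],[0,0,7,0,0,0,0]]]'
```

```text
t: 3.7
ee_pos: [577.2, -192.5, 84.8]
orientation: [2.217, 2.217, 0.003]
ft_force: [1.9, -2.4, 9.5]
width: 0.1
grasp_force: 4.0
```

```bash
python3 -m inch '[[[0,0,-15,0,0,0,0],[0,0,-40,0,0,0,0],[0,0,-80,0,0,0,0],[0,0,-120,0,0,0,30],[0,0,-155,0,0,0,60],[30,-7,-155,0,0,0,100],[65,-15,-155,0,0,0,100],[100,-24,-155,0,0,0,100],[135,-32,-155,0,0,0,100],[170,-40,-155,0,0,0,100],[200,-48,-155,0,0,0,100],[220,-53,-155,0,0,0,100],[230,-55,-155,0,0,0,100],[230,-55,-155,0,0,0,100],[230,-55,-155,0,0,0,100]]]'
python3 - <<'E'
from h import *
print(status.get_obs())
W=optics.get_image("wrist");D=optics.get_image("side");S=optics.get_image("scene")
print({k:v for k,v in W.items() if k!="frame"})
cv2.imwrite("pics/w1.png",W["frame"][:,:,::-1])
c=np.hstack([cv2.resize(d["frame"][a:a+100,b:b+100],(400,400),interpolation=2) for d,a,b in((S,155,190),(D,145,210))])
cv2.imwrite("pics/shut.png",c[:,:,::-1])
E
```

```text
t: 5.2
ee_pos: [519.7, 38.5, 237.9]
orientation: [2.221, 2.221, -0.0]
ft_force: [-1.3, -0.7, 0.3]
width: 87.4
grasp_force: 0.0
{'t': 5.2, 'qpos': array([ 5.13128023e-02,  2.28030923e-01,  1.82495188e+00, -4.20083178e-04,
        1.08847988e+00,  5.13716428e-02]), 'qvel': array([-0.01410041,  0.00373623, -0.0021308 ,  0.00103138,  0.00041248,
        0.00202216]), 'joint_torque': array([ 7.20966719e-01, -4.24840951e+01, -2.72762007e+01,  1.05612155e-01,
        2.86045455e-02,  2.10232398e-02]), 'ee_pos': array([519.72244372,  38.48472411, 237.85899934]), 'orientation': array([ 2.22103348e+00,  2.22133552e+00, -2.40008584e-04]), 'ft_force': array([-1.26373079, -0.72417667,  0.34011492]), 'moment': array([ 0.01178587, -0.00507129, -0.01532347]), 'grasp_force': 0.0, 'width': 87.44031756151047}
{'fx': 316.4266187478922, 'fy': 316.4266187478922, 'cx': 250.2427578503914, 'cy': 192.62019026365783, 'hand_eye': array([[ 6.15013756e-04, -9.65958350e-01, -2.58696903e-01,
         6.99206407e+01],
       [ 9.99999764e-01,  5.14959067e-04,  4.54526509e-04,
        -5.53882030e-01],
       [-3.05835360e-04, -2.58697122e-01,  9.65958439e-01,
        -1.81845091e+02],
       [ 0.00000000e+00,  0.00000000e+00,  0.00000000e+00,
         1.00000000e+00]])}
```

View pics/w1.png

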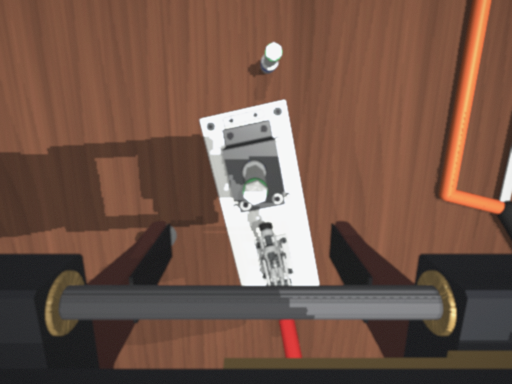

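View pics/shut.png

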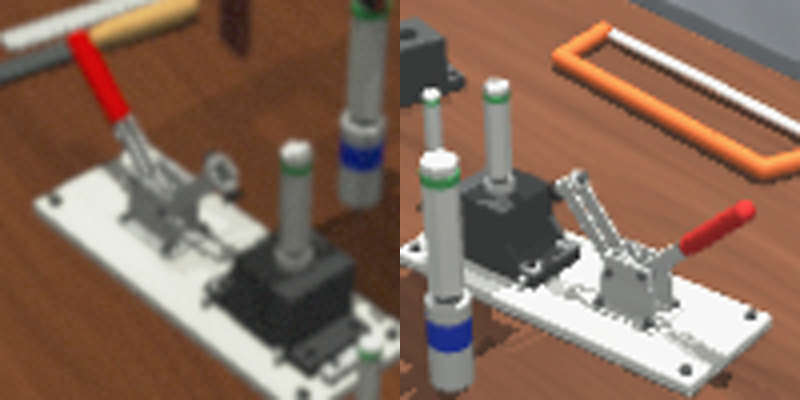

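The wrist view shows the gauge at (256,185) and the fixture below it. The crops show the handle back at 45° (tip (745,210) right, (80,40) left), so it sprang open. I'll triangulate the handle from the mid-press picture to see where contact really was.

```bash
python3 - <<'E'
from h import *
np.set_printoptions(precision=1,suppress=True)
S=optics.get_image("scene");D=optics.get_image("side")
def fx(p):
    d=p-np.array([541.7,-38.2,0]); return np.array([d[0]*-.2115+d[1]*.9774,-d[0]*.9774-d[1]*.2115,d[2]])
f=lambda a,b,x,y:(b+(x+.5)/4-.5,a+(y+.5)/4-.5)
for n,s,d in(("press tip",(103,146),(756,257)),("press inner",(150,203),(674,264)),("press finger bottom",(112,142),(738,246))):
    p,e=tri(S,f(135,180,*s),D,f(145,215,d[0]-400,d[1]));print(n,p,e[0],fx(p))
for n,s,d in(("open tip",(79,40),(745,210)),("open inner",(118,117),(686,247))):
    p,e=tri(S,f(155,190,*s),D,f(145,210,d[0]-400,d[1]));print(n,p,e[0],fx(p))
E
```

```text
press tip [ 581.5 -206.   101.2] 3.8276812788317582 [-172.5   -3.4  101.2]
press inner [ 564.4 -149.4   76.2] 2.7993774697176628 [-113.5    1.4   76.2]
press finger bottom [ 576.1 -195.8  108.4] 1.6520392184019335 [-161.4   -0.3  108.4]
open tip [ 573.7 -184.3  134.1] 1.0672580943024015 [-149.6   -0.4  134.1]
open inner [ 562.7 -140.7   87.1] 1.8125886534337767 [-104.6    1.1   87.1]
```

```bash
python3 - <<'E'
from h import *
from workcell import ctrl
np.set_printoptions(precision=1,suppress=True)
S=optics.get_image("scene");D=optics.get_image("side")
print(ctrl.tcp_to_tips)
cs=lambda x,y:(185+(x+.5)/3.2-.5,140+(y+.5)/3.2-.5)
for s in((62,143),(172,108)):
  for d in((254,147),(279,144)): print(s,d,tri(S,cs(*s),D,d))
c=np.zeros((480,800,3),np.uint8)
a=D["frame"][60:180,160:360];c[:]=cv2.resize(a,(800,480),interpolation=2)[:,:,::-1];cv2.imwrite("pics/tip.png",c)
for z in(219,250): # expected tips projection now
  for x in (-44,44):
    P=np.array([519.7+x,38.5,z]);R,t,K=cam(D);q=K@(R@P+t);print(z,x,(q[:2]/q[2]-[160,60])*4)
E
```

```text
19.0
(62, 143) (254, 147) (array([639.4,  21.9, 210.4]), [np.float64(38.68315096394064), np.float64(38.68315096394078)])
(62, 143) (279, 144) (array([667.4,  -8.5, 211.6]), [np.float64(0.48622216429486376), np.float64(0.4862221642946086)])
(172, 108) (254, 147) (array([578.7,   6.1, 222.2]), [np.float64(0.10824861971685337), np.float64(0.108248619716628)])
(172, 108) (279, 144) (array([604.8, -22.6, 225.3]), [np.float64(37.84629050097856), np.float64(37.84629050097861)])
219 -44 [240.6 375.3]
219 44 [334.5 343.8]
250 -44 [238.4 336.7]
250 44 [333.6 306.3]
```

View pics/tip.png

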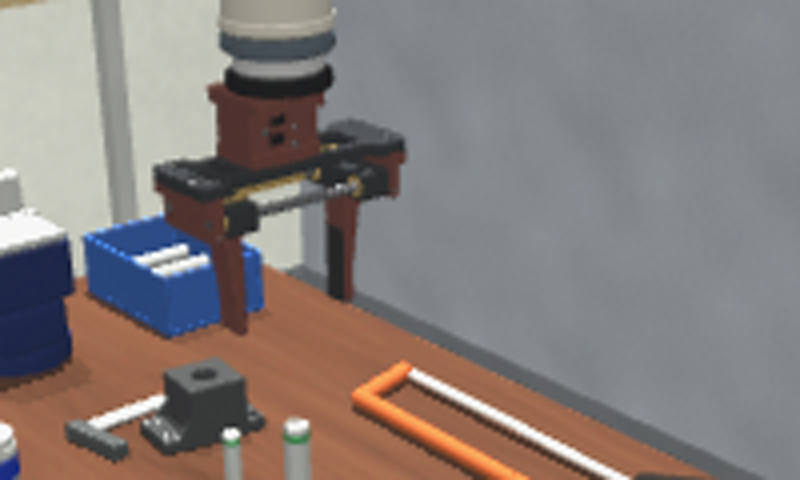

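The true fingertip bottoms triangulate at z≈253 now, 218 at the start and 108 during the press. That is about 15 mm above the reported TCP, not 19 mm below it. So the reported z is about 34 mm off at the tips, and the press stopped short at about 23°. I'll use tip z = reported z + 15 and repeat the press.

```bash
python3 -m inch '[[[-30,8,0,0,0,0,0],[-65,16,0,0,0,0,0],[-100,24,0,0,0,0,0],[-135,32,0,0,0,0,0],[-170,41,20,0,0,0,0],[-190,46,50,0,0,0,0],[-198,48,80,0,0,0,0],[-198,48,103,0,0,0,0],[-198,48,103,0,0,0,0],[-198,48,103,0,0,0,0]]]'
python3 -m inch '[[[0,0,12,0,0,0,0],[0,0,20,0,0,0,0],[-3,1,25,0,0,0,0],[-8,2,30,0,0,0,0],[-11,2,34,0,0,0,0],[-15,3,39,0,0,0,0],[-18,4,44,0,0,0,0],[-21,4,48,0,0,0,0]]]'; python3 -m inch '[[[-2,1,5,0,0,0,0],[-5,1,10,0,0,0,0],[-7,1.5,15,0,0,0,0],[-8.5,2,21,0,0,0,0],[-10,2,26,0,0,0,0],[-10.5,2,29,0,0,0,0],[-11,2.5,32,0,0,0,0],[-11,2.5,32,0,0,0,0]]]'
```

```text
t: 6.55
ee_pos: [567.5, -159.1, 134.9]
orientation: [-2.221, -2.221, 0.001]
ft_force: [-0.2, 0.1, -0.0]
width: 11.1
grasp_force: 0.0
t: 7.35
ee_pos: [572.4, -180.1, 87.6]
orientation: [2.221, 2.221, 0.002]
ft_force: [-0.6, 4.7, 8.3]
width: 0.6
grasp_force: 4.7
t: 8.15
ee_pos: [573.3, -190.7, 54.0]
orientation: [-2.22, -2.22, 0.001]
ft_force: [-0.3, -0.4, -0.9]
width: 0.6
grasp_force: 0.0
```

The force fell from 8 N to 0 during the press, which fits the handle snapping over. I'll lift, return above the gauge and verify.

```bash
python3 -m inch '[[[0,0,-15,0,0,0,0],[0,0,-40,0,0,0,0],[0,0,-80,0,0,0,0],[0,0,-120,0,0,0,30],[0,0,-140,0,0,0,60],[30,-7,-140,0,0,0,100],[65,-15,-140,0,0,0,100],[100,-23,-140,0,0,0,100],[135,-30,-140,0,0,0,100],[170,-38,-140,0,0,0,100],[200,-45,-140,0,0,0,100],[220,-49,-140,0,0,0,100],[229,-51,-140,0,0,0,100],[229,-51,-140,0,0,0,100],[229,-51,-140,0,0,0,100]]]'
python3 - <<'E'
from h import *
np.set_printoptions(precision=1,suppress=True)
o=status.get_obs()
W=optics.get_image("wrist");D=optics.get_image("side");S=optics.get_image("scene")
# wrist projection of believed gauge points
R=cv2.Rodrigues(o["orientation"])[0];H=W["hand_eye"]
for off in(0,34):
  for P in([522,38,164],[522,38,72],[544.9,164.7,100]):
    q=R.T@(np.array(P)-o["ee_pos"]-[0,0,off]);q=H[:3,:3].T@(q-H[:3,3]);print(off,P,W["fx"]*q[0]/q[2]+W["cx"],W["fy"]*q[1]/q[2]+W["cy"])
a=cv2.resize(W["frame"][130:230,205:305],(400,400),interpolation=2)
b=cv2.resize(D["frame"][145:245,210:310],(400,400),interpolation=2)
cv2.imwrite("pics/shut2.png",np.hstack([a,b])[:,:,::-1]);cv2.imwrite("pics/w2.png",W["frame"][:,:,::-1])
cv2.imwrite("pics/s2.png",S["frame"][:,:,::-1]);cv2.imwrite("pics/d2.png",D["frame"][:,:,::-1])
E
```

```text
t: 9.65
ee_pos: [523.2, 37.5, 195.2]
orientation: [2.221, 2.221, 0.0]
ft_force: [-0.2, 0.4, 0.0]
width: 87.3
grasp_force: 0.0
0 [522, 38, 164] 249.09996872224556 209.5630083503808
0 [522, 38, 72] 249.34707299607976 180.63604955399643
0 [544.9, 164.7, 100] 277.9454952979069 33.70575775376392
34 [522, 38, 164] 249.21122734967844 196.5386535646234
34 [522, 38, 72] 249.40622278192356 173.71175240862812
34 [544.9, 164.7, 100] 274.72898318669604 42.22416614959698
```

View pics/shut2.png

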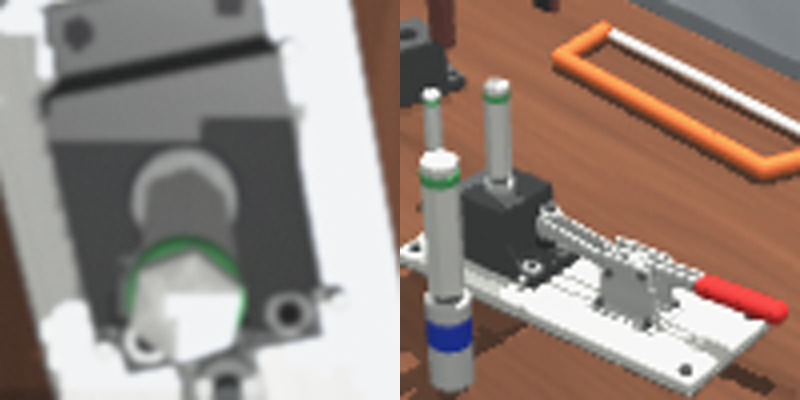

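The clamp is shut: handle level in the right half (tip (785,312)), bar down on the foot. The gauge sits at wrist column about 251, midway between the fingers, so it is laterally aligned. I'll enlarge the cap once for the orientation of the flats.

```bash
python3 - <<'E'
import cv2
a=cv2.imread("pics/w2.png")[165:225,230:275]
cv2.imwrite("pics/hex.png",cv2.resize(a,(450,600),interpolation=cv2.INTER_CUBIC))
E
```

```text
(no output)
```

View pics/hex.png

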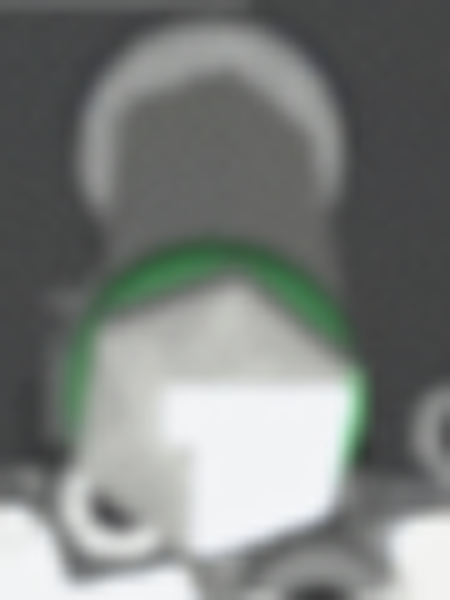

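Hex vertices are at (232,270), (352,370), (338,510), (205,555), (80,470) and (100,325) in the enlargement. The flats are turned about 7.5° clockwise, which is +0.13 rad about tool z. I'll align, descend to the handle and close.

```bash
python3 -m inch '[[[1.5,0.4,0,0,0,0.07,100],[1.5,0.4,0,0,0,0.13,100],[1.5,0.4,20,0,0,0.13,100],[1.5,0.4,40,0,0,0.13,100],[1.5,0.4,60,0,0,0.13,100],[1.5,0.4,80,0,0,0.13,100],[1.5,0.4,94,0,0,0.13,100],[1.5,0.4,94,0,0,0.13,100],[1.5,0.4,94,0,0,0.13,100]]]'
python3 - <<'E'
from h import *
W=optics.get_image("wrist")
D=optics.get_image("side")
cv2.imwrite("pics/pre.png",np.hstack([cv2.resize(W["frame"],(400,300)),cv2.resize(D["frame"][120:220,190:290],(300,300),interpolation=2)])[:,:,::-1])
E
```

```text
t: 10.7
ee_pos: [523.6, 39.2, 100.9]
orientation: [-2.361, -2.072, 0.0]
ft_force: [0.6, -0.4, 0.4]
width: 87.6
grasp_force: 0.0
```

View pics/pre.png

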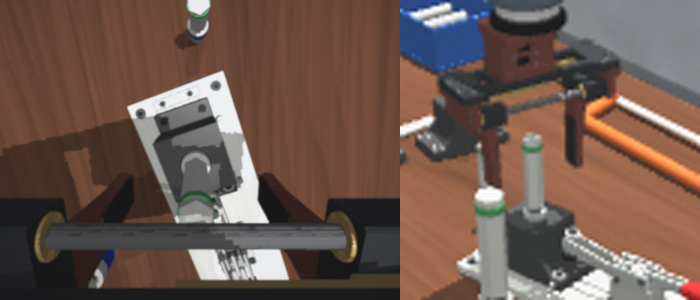

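The fingers straddle the gauge handle evenly. In the side view the tips are at about (493,188) and (573,165) with the gauge at (532,175), so the tips are near z≈117. Closing.

```bash
python3 -m inch '[[[0,0,0,0,0,0,60],[0,0,0,0,0,0,40],[0,0,0,0,0,0,28],[0,0,0,0,0,0,24],[0,0,0,0,0,0,20],[0,0,0,0,0,0,16],[0,0,0,0,0,0,10],[0,0,0,0,0,0,0],[0,0,0,0,0,0,0],[0,0,0,0,0,0,0],[0,0,0,0,0,0,0]]]'; python3 -c "
from workcell import status;o=status.get_obs();print(o['moment'],o['ee_pos'])"
```

```text
t: 11.9
ee_pos: [523.4, 39.5, 100.8]
orientation: [2.361, 2.073, 0.0]
ft_force: [0.7, -0.4, -0.7]
width: 17.9
grasp_force: 30.0
[-0.04085301 -0.08145085  0.01839345] [523.43079483  39.52239044 100.75789243]
```

The width is 17.9 mm (18 across flats), grip is 30 N and side force is negligible. I'll lift slowly.

```bash
python3 -m inch '[[[0,0,-1,0,0,0,0],[0,0,-2,0,0,0,0],[0,0,-3,0,0,0,0],[0,0,-4,0,0,0,0],[0,0,-5,0,0,0,0],[0,0,-6,0,0,0,0],[0,0,-6,0,0,0,0],[0,0,-6,0,0,0,0]]]'; python3 -c "
from workcell import status;o=status.get_obs();print(o['moment'],o['ee_pos'])"
```

```text
t: 12.7
ee_pos: [523.4, 39.5, 106.8]
orientation: [2.361, 2.072, 0.0]
ft_force: [-0.6, 0.9, -2.8]
width: 18.1
grasp_force: 30.0
[0.01913014 0.00553764 0.0419281 ] [523.37487487  39.51110254 106.78175207]
```

```bash
python3 -m inch '[[[0,0,-1,0,0,0,0],[0,0,-2,0,0,0,0],[0,0,-3.5,0,0,0,0],[0,0,-5,0,0,0,0],[0,0,-6.5,0,0,0,0],[0,0,-8,0,0,0,0],[0,0,-9.5,0,0,0,0],[0,0,-11,0,0,0,0],[0,0,-12.5,0,0,0,0],[0,0,-14,0,0,0,0],[0,0,-15.5,0,0,0,0],[0,0,-17,0,0,0,0],[0,0,-18,0,0,0,0],[0,0,-19,0,0,0,0],[0,0,-19,0,0,0,0],[0,0,-19,0,0,0,0],[0,0,-19,0,0,0,0]]]'
python3 - <<'E'
from h import *
np.set_printoptions(precision=1,suppress=True)
print(status.get_obs()['moment'])
S=optics.get_image("scene");D=optics.get_image("side");c=[]
for n,d in(("scene",S),("side",D)):
    R,t,K=cam(d);q=K@(R@np.array([523.5,39,84])+t);q=q[:2]/q[2]
    h=cv2.cvtColor(d["frame"],cv2.COLOR_RGB2HSV);m=((h[...,0]>105)&(h[...,0]<130)&(h[...,1]>130)).astype(np.uint8)
    k,l,st,ce=cv2.connectedComponentsWithStats(m);print(n,q)
    i=min(range(1,k),key=lambda i:np.hypot(*(ce[i]-q)));print(st[i],ce[i]);c.append(ce[i])
    y,x=[int(round(v)) for v in (q[1],q[0])]
    for z in(72,75,93): 
        p=K@(R@np.array([523.5,39,z])+t);print(z,p[:2]/p[2])
print(tri(S,c[0],D,c[1]))
h=cv2.cvtColor(D["frame"],cv2.COLOR_RGB2HSV);m=(((h[...,0]<6)|(h[...,0]>174))&(h[...,1]>190)&(h[...,2]>90)).astype(np.uint8)
k,l,st,ce=cv2.connectedComponentsWithStats(m);print("red",[(st[i],ce[i]) for i in range(1,k) if st[i,4]>20])
E
```

```text
t: 14.4
ee_pos: [523.3, 39.5, 125.7]
orientation: [-2.361, -2.072, 0.0]
ft_force: [0.2, 0.2, -2.7]
width: 17.5
grasp_force: 30.0
[ 0. -0. -0.]
scene [262.9 215.5]
[259 216   9   5  34] [263.  218.3]
72 [262.8 218.8]
75 [262.8 218. ]
93 [262.9 213. ]
side [234.5 188.1]
[231 187   8   6  35] [234.5 189.6]
72 [234.6 191.3]
75 [234.6 190.5]
93 [234.4 185.6]
(array([524.8,  41.7,  76.7]), [np.float64(0.14473423242673367), np.float64(0.1447342324268765)])
red [(array([284, 216,  23,  10,  49], dtype=int32), array([294.7, 220.6]))]
```

The blue ring is visible in both views. I'll check its height using the front surface of the cylinder instead of the axis.

```bash
python3 - <<'E'
from h import *
for n in("scene","side"):
    d=optics.get_image(n);R,t,K=cam(d);C=-R.T@t
    u=C[:2]-[523.5,39];u/=np.linalg.norm(u)
    for z in(65,72,75,93,97):
        p=K@(R@np.array([523.5+12.5*u[0],39+12.5*u[1],z])+t);p/=p[2];print(n,z,p[:2].round(1))
    x=int(round(p[0]))
    print([(y,d["frame"][y,x].tolist()) for y in range(int(p[1])-3,int(p[1])+13)])
E
```

```text
scene 65 [262.6 223.9]
scene 72 [262.7 221.9]
scene 75 [262.7 221.1]
scene 93 [262.9 216.1]
scene 97 [262.9 214.9]
[(211, [85, 86, 81]), (212, [88, 89, 83]), (213, [103, 108, 100]), (214, [97, 99, 97]), (215, [91, 94, 94]), (216, [74, 78, 96]), (217, [45, 48, 98]), (218, [13, 30, 96]), (219, [15, 30, 103]), (220, [16, 33, 98]), (221, [51, 59, 97]), (222, [73, 76, 86]), (223, [67, 68, 68]), (224, [65, 66, 64]), (225, [71, 74, 71]), (226, [77, 80, 78])]
side 65 [234.8 195.2]
side 72 [234.7 193.3]
side 75 [234.7 192.5]
side 93 [234.5 187.6]
side 97 [234.5 186.5]
[(183, [81, 83, 81]), (184, [117, 119, 118]), (185, [132, 134, 132]), (186, [133, 136, 133]), (187, [112, 118, 133]), (188, [53, 63, 135]), (189, [29, 46, 135]), (190, [28, 46, 135]), (191, [28, 46, 135]), (192, [51, 65, 134]), (193, [109, 112, 119]), (194, [71, 73, 72]), (195, [59, 61, 60]), (196, [58, 60, 60]), (197, [58, 59, 59]), (198, [54, 56, 56])]
```

The blue's edges fall at side rows 187.8 and 192.9 against 187.6 and 192.5 predicted for z = 93 and 75, with a sliver of bare steel below it. The handle is still level. Handing in.

```bash
python3 -c "
from workcell import ctrl,status;o=status.get_obs();print(o['t'],o['width'],o['ft_force']);print(ctrl.close_job())"
```

```text
14.6 17.935574840744202 [-1.04969926e-03 -6.92282528e-01 -2.68190845e+00]
the job is handed in; nothing more can be done
None
```

The clamp is snapped shut (on the second press; the first stopped short and sprang open), and the gauge is held steady about 25 mm up with the blue ring clear of the bore and its lower part still in it; handed in at 14.6 s.

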